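# Find the case with the loose ball by shaking and hold it out

## Task

One of the three closed grey cases has a loose ball in it. Take the left, then the middle, then the right case: lift each one well clear of the bench and rock it end to end, left end down first and then right end down, by 20 to 30 degrees, to feel whether anything rolls about inside, and stand it back where it was without disturbing the other things. Then hold out the one that rattles, level and still, a good 10 cm above the bench, over the middle of the steel tray, and finish while still holding it there, with the other two standing where they were (if the last one rattles you may keep hold of it).

Things in the scene. Friction and masses are not known exactly. Their poses are not given: they have to be found in the camera images.
- case_left_center (a point): centre (28 mm above the underside) of the left one of three look-alike closed grey plastic cases in a row across the bench (left = world +y): 56 mm wide (its x), 112 mm long (its y, pointing to its left end), 56 mm high (z); yaw within 0.4 rad of 0. Two latches on the front long face; grip across the 56 mm at mid-length, where both long faces are plain. The lid does not open
- case_middle_center (a point): centre (28 mm above the underside) of the middle one of three look-alike closed grey plastic cases in a row across the bench (left = world +y): 56 mm wide (its x), 112 mm long (its y, pointing to its left end), 56 mm high (z); yaw within 0.4 rad of 0. Two latches on the front long face; grip across the 56 mm at mid-length, where both long faces are plain. The lid does not open
- case_right_center (a point): centre (28 mm above the underside) of the right one of three look-alike closed grey plastic cases in a row across the bench (left = world +y): 56 mm wide (its x), 112 mm long (its y, pointing to its left end), 56 mm high (z); yaw within 0.4 rad of 0. Two latches on the front long face; grip across the 56 mm at mid-length, where both long faces are plain. The lid does not open
- case_left: the left case; origin at the centre of its underside. The cases weigh 0.4 to 0.53 kg with contents; weight tells nothing. One of the three, any one, holds a loose 0.18 kg ball that rolls freely 76 mm along the length of the case once tipped by more than 10 degrees, and stays near its end when gently levelled
- case_middle: the middle case; origin at the centre of its underside. The ball is felt at the wrist as knocks, and as a moment about the case's x axis that differs by about 0.1 N m between ball at the left end and ball at the right end, case level
- case_right: the right case; origin at the centre of its underside. In the two cases without a loose ball the contents (also 0.18 kg) are wedged in the middle and do not move
- tray_center (a point): centre of the inner floor (2.5 mm above the bench) of a shallow steel tray, 100 mm (x) by 160 mm (y), rim 18 mm high, fixed, empty, beyond the row of cases; the handover place is the air above it. A fixed shelf 0.32 to 0.41 m up overhangs the bench farther right, beyond x = 0.61 from y = -0.02 to -0.27: keep wrist and arm clear of it
- petri_dish: flat round glass dish with lid, 67 mm across, 18 mm high; bystander, origin at the centre of its underside
- vial_0: small sample vial with white screw cap, 23 mm across, 56 mm high; bystander, origin at the centre of its underside
- crucible: white porcelain crucible with knobbed lid, 49 mm across and 49 mm high; bystander, origin at the centre of its underside
- pencil: pencil lying right of the row, 179 mm long; bystander, origin at the centre of its underside
- stopper_0: rubber stopper, 26 mm across, 26 mm high; bystander, origin at the centre of its underside
- iodine: small amber bottle with black cap, 42 mm across, 90 mm high; bystander, origin at the centre of its underside
- label_roll: roll of paper tape lying flat, 62 mm across, 19 mm high; bystander, origin at the centre of its underside

How it is judged:
By the outcome, as a careful person would: the job done as asked, in the order asked, and still so for the second after the job is handed in, while the arm keeps its last pose, push and grip.
It also fails if it takes over 72 s, if anything falls off the work surface, if the arm or the gripper's body presses on something with over 40 N, if the wrist force passes 120 N, or if a joint passes its speed limit or range.

## Robot

A 6-joint arm with a two-finger parallel gripper is mounted at the origin on a cart in front of the work surface, level with it; the furniture and walls round the work are solid. World frame = base frame: x ahead of the robot, y to its left, z up, the work surface at z = 0. Lengths are in m, angles in rad, forces in N, time in s.
With the tool pointing down it reaches from about 0.375 to 0.9 m from the base axis. Payload 3.1 kg.
Tool frame: the origin (TCP) lies at the very end of the fingers, on their centre line; the grasp point (between the pads) lies 19 mm behind it; z points along the fingers, y is the line along which they close (so a half turn about z gives the same grasp; the last joint's range is limited). The gripper opens to 87 mm and grips with 3 to 60 N. Pads are 19 mm wide; open, the fingers measure 117 mm over their backs; the gripper's body (75 mm by 190 mm) begins 51 mm behind the grasp point.
Start: joints at [0.949, 0.527, 1.433, -0, 1.181, -0.178], TCP at [0.268, 0.564, 0.223] pointing down, gripper open.
Joint ranges: [-3.08, 3.08], [-0.75, 2.2], [0.22, 2.44], [-1.43, 4.57], [0, 2.65], [-2.85, 2.85]. Speed limits (rad/s): [2.79, 2.79, 3.14, 3.14, 3.14, 3.14].

## Interface

Orientations are given as a unit quaternion [x, y, z, w].
In Python, from station import env gives the robot as it stands.
- The arm moves only by the shell command python3 -m pendant 'ROWS'. ROWS is JSON, a list of rows, each a list of 3 entries, a list of its own where there are three numbers: the turn, a rotation vector about the tool's x, y, z in units of 0.12 rad (1.0 is 0.12 rad), then the shift along the tool's x, y, z in units of 0.06 m (1.0 is 0.06 m), then the opening, from 0 (shut) to 1 (fully open). A call has 1 to 12 rows; each row shifts and turns the commanded pose from where the row before left it, along the tool's axes as they then stand; what a row does not reach is not made up. A row lasts 1/8 s, in which the tool goes at most 62.5 mm and 10.7 degrees, less where a joint would pass 70% of its speed; a pose out of reach is approached as far as the arm can. A call with a number of a shift or a turn outside -1 to 1 is refused whole. A call with a gripper value outside its range is refused whole. The fingers move at their own pace and stop on an object; the grip force is fixed at half the most. Time passes only in rows, so rows that do not move let the fingers close. It gives the time, the measured TCP pose, the force, the opening and the grip force at its end, in the units of the state.
- env.get_obs(): the state, without advancing time (a new reading comes with each control period).
- env.get_image(name): name is "side" or "top" or "wrist"; returns a dict with "img" (480x640x3 uint8, red, green, blue), "fx", "fy", "cx", "cy" (pixels), "R" (3x3) and "t" (3): a world point X has camera coordinates R X + t; the wrist camera has in their place "hand_eye" (4x4, takes a point from camera to tool coordinates, whose origin is the TCP and whose axes are the flange's). Camera axes: x right, y down, z forward; pixel columns grow to the right and rows downward; lengths in m; the calibration is good to about 2 mm. A picture is of the moment at which its call begins: read the wrist's pose just before it. There is no depth.
- env.finish_job(): hands the job in; it is judged then, once.
The state is a dict: "t": time; "joint_positions": joint angles; "qvel": joint speeds; "tau": joint torques, N m; "position": TCP position; "tool_rot": TCP orientation; "contact_force": force on the tool from outside, world axes, zero at the start; "moment": the same for the moment, N m; "grip_width": finger opening in m; "grip_force": force on a finger pad.
Only numpy, scipy, OpenCV 4.12 (cv2) and the standard library are available. Lean on these libraries where they do the work, as an engineer would, in place of code of your own. Each camera call takes 0.05 s, during which the arm holds its last target. There are 200 camera calls.

## Working session

There is one attempt and no reset: what is moved stays moved. The work goes in short steps, Python scripts to look and compute and a shell command to move; the robot and the scene stay as the last step left them, time stands still between calls to the robot, and variables do not carry over. Pictures are saved under pics/ and viewed, at most 10 in all, crops included, and the job is handed in when it is done.

```bash
ls; mkdir -p pics
python3 - <<'E'
from station import env
import cv2
o=env.get_obs();print({k:(v if not hasattr(v,'round') else v) for k,v in o.items()})
for n in("top","side"):
    d=env.get_image(n);cv2.imwrite(f"pics/{n}0.png",d["img"][:,:,::-1]);print(n,d["fx"],d["fy"],d["cx"],d["cy"],d["R"],d["t"])
print(env.get_image("wrist")["hand_eye"])
E
```

```text
pics
{'t': 0.0, 'joint_positions': array([ 9.48491892e-01,  5.28465442e-01,  1.43393314e+00, -5.11151994e-06,
        1.18138681e+00, -1.78499934e-01]), 'qvel': array([-0.00125509,  0.00073533, -0.00084575, -0.00122068, -0.00021253,
       -0.00028358]), 'tau': array([-8.51471623e-05, -4.40047038e+01, -1.76593870e+01,  6.33276463e-02,
        5.84641483e-02, -1.87565424e-04]), 'position': array([0.26789307, 0.56384718, 0.22156228]), 'tool_rot': array([ 2.20084547e-01,  9.75480184e-01, -1.01057283e-03, -4.25176170e-04]), 'contact_force': array([ 0.14036602, -0.48490668,  0.4131236 ]), 'moment': array([ 0.02311114,  0.0283224 , -0.05247753]), 'grip_force': 0.0, 'grip_width': 0.08719382239413337}
top 442.74014583086256 442.74014583086256 311.72518779207445 250.65098633203965 [[-0.01711299 -0.9997907  -0.01121169]
 [-0.98825406  0.01861648 -0.1516817 ]
 [ 0.15185868  0.00848428 -0.9883658 ]] [-0.04813219  0.5450911   1.15075949]
side 485.6056613117554 485.6056613117554 324.6155293793902 243.6051120385678 [[-0.92432653 -0.38156957 -0.00501352]
 [-0.14614568  0.36610333 -0.91902655]
 [ 0.35250803 -0.84874791 -0.39416376]] [0.49187568 0.12719733 1.0823696 ]
[[-6.88652771e-04 -9.58071134e-01 -2.86529628e-01  7.85524846e-02]
 [ 9.99999173e-01 -3.48458998e-04 -1.23827925e-03 -1.61216012e-04]
 [ 1.08651578e-03 -2.86530244e-01  9.58070581e-01 -1.61351569e-01]
 [ 0.00000000e+00  0.00000000e+00  0.00000000e+00  1.00000000e+00]]
```

View pics/top0.png

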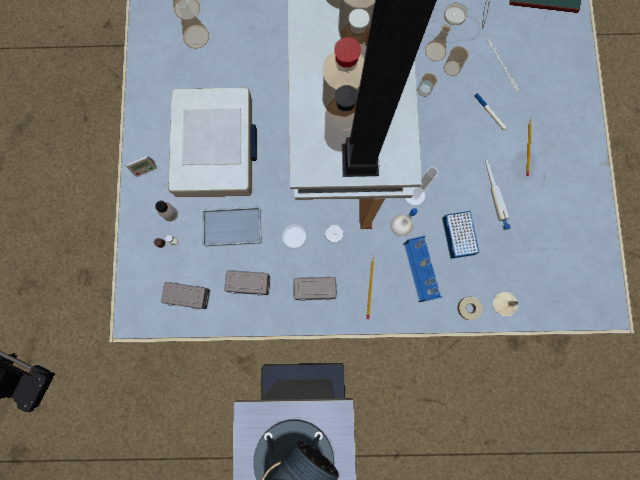

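View pics/side0.png

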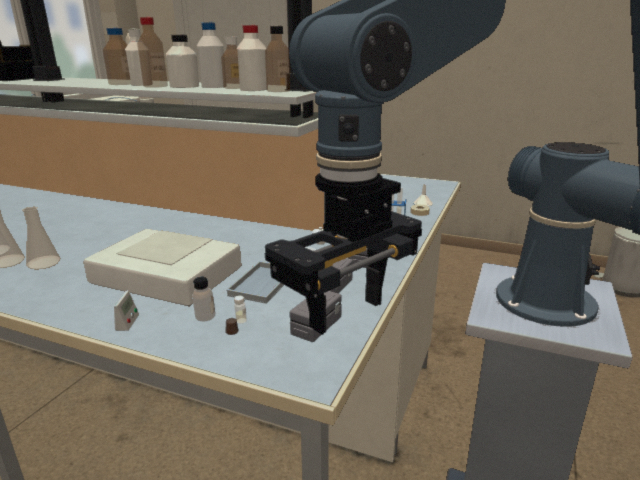

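The top view shows the cases at about (186,295), (247,282) and (315,288), and the tray at (232,227). The petri dish is at (293,236), crucible (334,233), vial (172,240), stopper (159,243) and iodine (167,211). I'll fit box silhouettes to the case pixels.

```bash
cat > h.py <<'E'
import numpy as np, cv2
from scipy.optimize import minimize
from scipy.spatial.transform import Rotation as R
def proj(d,P):
    c=np.asarray(P)@np.asarray(d["R"]).T+d["t"]
    return np.c_[d["fx"]*c[:,0]/c[:,2]+d["cx"],d["fy"]*c[:,1]/c[:,2]+d["cy"]]
def ray(d,u,v,z):
    r=np.array([(u-d["cx"])/d["fx"],(v-d["cy"])/d["fy"],1]);Rm=np.asarray(d["R"])
    o=-Rm.T@d["t"];w=Rm.T@r
    return o+w*(z-o[2])/w[2]
def box(x,y,a):
    c,s=np.cos(a),np.sin(a)
    return np.array([[x+c*i*.028-s*j*.056,y+s*i*.028+c*j*.056,z] for i in(-1,1) for j in(-1,1) for z in(0,.056)])
def fit(d,m,u,v):
    S=4;x0=ray(d,u,v,.04)
    r0,c0=int(v)-45,int(u)-45
    M=cv2.resize(m[r0:r0+90,c0:c0+90].astype(np.uint8),None,fx=S,fy=S,interpolation=0)
    def cost(p):
        q=(proj(d,box(*p))-[c0-.5,r0-.5])*S
        I=np.zeros_like(M);cv2.fillConvexPoly(I,cv2.convexHull(np.round(q).astype(np.int32)),1)
        return 1-(I&M).sum()/((I|M).sum())
    best=min((minimize(cost,[x0[0],x0[1],a],method="Nelder-Mead",options=dict(initial_simplex=[[x0[0],x0[1],a],[x0[0]+.01,x0[1],a],[x0[0],x0[1]+.01,a],[x0[0],x0[1],a+.1]])) for a in(-.25,-.1,0,.1,.25)),key=lambda r:r.fun)
    return best.x,best.fun
E
cat > meas.py <<'E'
from station import env
from h import *
d=env.get_image("top");im=d["img"].astype(int)
m=((im[:,:,0]-im[:,:,2])>-8)
def comp(u,v):
    n,l,s,c=cv2.connectedComponentsWithStats(m.astype(np.uint8));k=l[v,u];return l==k,s[k]
for n,(u,v) in dict(L=(186,295),M=(247,282),R=(315,288)).items():
    mm,s=comp(u,v);p,f=fit(d,mm,u,v);print(n,p.round(4),round(f,3),s)
for n,u,v,z in [("tray",232,227,.01),("petri",293,236,.018),("cruc",334,233,.045),("vial",169,240,.03),("stop",159,243,.02),("iod",168,211,.045),("penT",373,257,0),("penB",368,318,0)]:print(n,ray(d,u,v,z).round(3))
E
python3 meas.py
```

```text
L [ 0.4309  0.2823 -0.1651] 0.07 [161 282  49  27 959]
M [ 0.4625  0.117  -0.0862] 0.068 [225 271  45  24 931]
R [ 0.4438 -0.0643  0.0157] 0.074 [294 277  42  23 891]
tray [0.62  0.164 0.01 ]
petri [ 0.59  -0.007  0.018]
cruc [ 0.591 -0.119  0.045]
vial [0.583 0.332 0.03 ]
stop [0.577 0.363 0.02 ]
iod [0.661 0.333 0.045]
penT [ 0.529 -0.227  0.   ]
penB [ 0.362 -0.207  0.   ]
```

```bash
cat > go.py <<'E'
# usage: go.py x y z psi [tilt]: turn (tool rotvec, units) and then shift in turned and in present tool axes (units)
import sys
from station import env
from h import *
a=[float(v) for v in sys.argv[1:]]
psi=a[3];tilt=a[4] if len(a)>4 else 0
Y=np.array([np.cos(psi),np.sin(psi),0]);Z=np.array([0,0,-1.]);T=np.c_[np.cross(Y,Z),Y,Z]@R.from_euler('y',tilt).as_matrix()
o=env.get_obs();C=R.from_quat(o["tool_rot"]).as_matrix();dp=np.array(a[:3])-o["position"]
print("pos",o["position"].round(4),"toolyaw",np.arctan2(C[1,1],C[0,1]).round(4),"F",o["contact_force"].round(2),"M",o["moment"].round(3))
print("turn",(R.from_matrix(C.T@T).as_rotvec()/.12).round(2),"shift after turn",(T.T@dp/.06).round(2),"shift now",(C.T@dp/.06).round(2))
E
python3 go.py .431 .282 .16 -.165
```

```text
pos [0.268  0.5641 0.2219] toolyaw 1.127 F [ 0.05  0.33 -0.08] M [-0.012  0.017 -0.017]
turn [-1.000e-02  1.000e-02  1.077e+01] shift after turn [-4.19  3.45  1.03] shift now [-4.47 -3.08  1.04]
```

```bash
python3 -m pendant '[[[0,0,0.9],[0,0,0],1],[[0,0,0.9],[0,0,0],1],[[0,0,0.9],[0,0,0],1],[[0,0,0.9],[0,0,0],1],[[0,0,0.9],[0,0,0],1],[[0,0,0.9],[0,0,0],1],[[0,0,0.9],[0,0,0],1],[[0,0,0.9],[0,0,0],1],[[0,0,0.9],[0,0,0],1],[[0,0,0.9],[0,0,0],1],[[0,0,0.9],[0,0,0],1],[[0,0,0.87],[0,0,0],1]]'; python3 -m pendant '[[[0,0,0],[-0.6,0.5,0.1],1],[[0,0,0],[-0.7,0.57,0.17],1],[[0,0,0],[-0.7,0.57,0.17],1],[[0,0,0],[-0.7,0.57,0.17],1],[[0,0,0],[-0.7,0.57,0.17],1],[[0,0,0],[-0.5,0.4,0.15],1],[[0,0,0],[-0.29,0.27,0.1],1],[[0,0,0],[0,0,0],1],[[0,0,0],[0,0,0],1],[[0,0,0],[0,0,0],1]]'; python3 go.py .431 .282 .016 -.165
python3 - <<'E'
from station import env
import cv2
d=env.get_image("wrist");cv2.imwrite("pics/w1.png",d["img"][:,:,::-1]);print(d["fx"],d["cx"],d["cy"])
E
```

```text
t: 1.7
position: [0.2682, 0.5643, 0.2223]
tool_rot: [0.764, 0.645, -0.0, 0.0]
contact_force: [0.2, -0.4, -0.1]
grip_width: 0.0871
grip_force: 0.0
t: 2.95
position: [0.4306, 0.2833, 0.161]
tool_rot: [0.763, 0.647, 0.0, -0.0]
contact_force: [-0.9, -0.3, 0.2]
grip_width: 0.0874
grip_force: 0.0
pos [0.4306 0.2833 0.161 ] toolyaw -0.164 F [-0.86 -0.27  0.22] M [-0.075  0.045  0.004]
turn [ 0.   -0.    0.01] shift after turn [-0.02  0.01  2.42] shift now [-0.02  0.01  2.42]
364.5206960172074 314.9997669096571 237.81269309603968
```

View pics/w1.png

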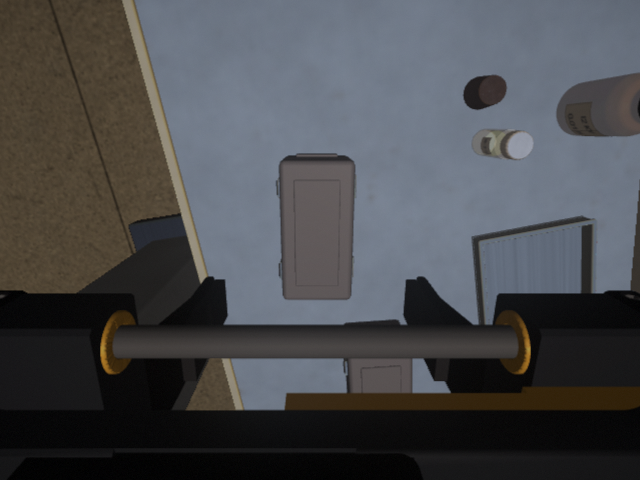

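The wrist view shows the left case with top face corners near (282,162), (354,160), (352,298) and (283,298). Its yaw matches well. The middle case is just below the finger rod, and vial, stopper and iodine are at the upper right.

```bash
cat > wr.py <<'E'
# usage: wr.py z u v u v ... : wrist pixels -> world at height z (uses present pose)
import sys
from station import env
from h import *
a=[float(v) for v in sys.argv[1:]]
o=env.get_obs();d=env.get_image("wrist");H=np.asarray(d["hand_eye"]);C=R.from_quat(o["tool_rot"]).as_matrix()
O=C@H[:3,3]+o["position"];P=[]
for u,v in np.reshape(a[1:],(-1,2)):
    w=C@H[:3,:3]@np.array([(u-d["cx"])/d["fx"],(v-d["cy"])/d["fy"],1]);P.append(O+w*(a[0]-O[2])/w[2])
P=np.array(P);print(P.round(4),"mean",P.mean(0).round(4))
E
python3 wr.py .056 282 162 354 160 352 298 283 298
```

```text
[[0.4164 0.3419 0.056 ]
 [0.4676 0.3348 0.056 ]
 [0.4515 0.2273 0.056 ]
 [0.3969 0.2364 0.056 ]] mean [0.4331 0.2851 0.056 ]
```

```bash
python3 -m pendant '[[[0,0,0.05],[0.0,0.03,0.5],1],[[0,0,0],[0,0,0.6],1],[[0,0,0],[0,0,0.6],1],[[0,0,0],[0,0,0.45],1],[[0,0,0],[0,0,0.25],1],[[0,0,0],[0,0,0],1],[[0,0,0],[0,0,0],0.4],[[0,0,0],[0,0,0],0.4],[[0,0,0],[0,0,0],0.4],[[0,0,0],[0,0,0],0.4],[[0,0,0],[0,0,0],0.4]]'; python3 go.py .431 .282 .016 -.165
```

```text
t: 4.42
position: [0.4323, 0.2821, 0.0172]
tool_rot: [0.765, 0.644, -0.0, -0.0]
contact_force: [-1.3, 1.6, 5.6]
grip_width: 0.0559
grip_force: 30.0
pos [0.4323 0.2821 0.0172] toolyaw -0.1717 F [-1.31  1.6   5.58] M [ 0.112  0.595 -0.017]
turn [-0.01  0.   -0.06] shift after turn [-0.01 -0.02  0.02] shift now [-0.01 -0.02  0.02]
```

```bash
python3 -m pendant '[[[0,0,0],[0,0,-0.15],0.4],[[0,0,0],[0,0,-0.35],0.4],[[0,0,0],[0,0,-0.5],0.4],[[0,0,0],[0,0,-0.5],0.4],[[0,0,0],[0,0,-0.5],0.4],[[0,0,0],[0,0,-0.3],0.4],[[0,0,0],[0,0,-0.1],0.4],[[0,0,0],[0,0,0],0.4],[[0,0,0],[0,0,0],0.4],[[0,0,0],[0,0,0],0.4]]'; python3 go.py .432 .282 .16 -.172; python3 -m pendant '[[[0,-0.3,0],[0,0,0],0.4],[[0,-0.6,0],[0,0,0],0.4],[[0,-0.7,0],[0,0,0],0.4],[[0,-0.7,0],[0,0,0],0.4],[[0,-0.7,0],[0,0,0],0.4],[[0,-0.6,0],[0,0,0],0.4],[[0,0,0],[0,0,0],0.4],[[0,0,0],[0,0,0],0.4],[[0,0,0],[0,0,0],0.4],[[0,0,0],[0,0,0],0.4],[[0,0,0],[0,0,0],0.4],[[0,0,0],[0,0,0],0.4]]'; python3 go.py .432 .282 .16 -.172;python3 - <<'E'
from station import env
import cv2
cv2.imwrite("pics/s1.png",env.get_image("side")["img"][100:400,150:550,::-1])
E
```

```text
t: 5.68
position: [0.4323, 0.2818, 0.1598]
tool_rot: [0.765, 0.644, -0.001, -0.0]
contact_force: [0.1, -0.4, -4.2]
grip_width: 0.0559
grip_force: 30.0
pos [0.4323 0.2818 0.1598] toolyaw -0.1715 F [ 0.11 -0.4  -4.23] M [-0.112  0.059  0.026]
turn [-0.01  0.01  0.  ] shift after turn [ 0.   -0.01 -0.  ] shift now [ 0.   -0.01 -0.  ]
t: 7.18
position: [0.4329, 0.282, 0.1609]
tool_rot: [0.747, 0.629, -0.164, 0.138]
contact_force: [-0.5, -0.4, -4.2]
grip_width: 0.0558
grip_force: 30.0
pos [0.4329 0.282  0.1609] toolyaw -0.1716 F [-0.5  -0.4  -4.23] M [ 0.478 -0.008 -0.01 ]
turn [0.  3.6 0. ] shift after turn [-0.   -0.02  0.01] shift now [ 0.   -0.02  0.01]
```

View pics/s1.png

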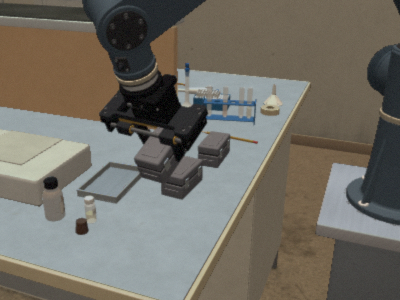

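```bash
cat > m.py <<'E'
from station import env
import numpy as np
from scipy.spatial.transform import Rotation as R
o=env.get_obs();C=R.from_quat(o["tool_rot"])
print("toolM",C.inv().apply(o["moment"]).round(3),"F",o["contact_force"].round(1),"t",round(o["t"],2))
E
S='[[[0,0,0],[0,0,0],0.4]]'
python3 m.py; python3 -m pendant '[[[0,0.3,0],[0,0,0],0.4],[[0,0.5,0],[0,0,0],0.4],[[0,0.6,0],[0,0,0],0.4],[[0,0.6,0],[0,0,0],0.4],[[0,0.6,0],[0,0,0],0.4],[[0,0.6,0],[0,0,0],0.4],[[0,0.4,0],[0,0,0],0.4],[[0,0,0],[0,0,0],0.4],[[0,0,0],[0,0,0],0.4],[[0,0,0],[0,0,0],0.4]]' >/dev/null; python3 m.py; python3 -m pendant '[[[0,0,0],[0,0,0],0.4]]' >/dev/null; python3 m.py;python3 -m pendant '[[[0,0,0],[0,0,0],0.4]]' >/dev/null; python3 m.py; python3 -m pendant '[[[0,0.3,0],[0,0,0],0.4],[[0,0.6,0],[0,0,0],0.4],[[0,0.7,0],[0,0,0],0.4],[[0,0.7,0],[0,0,0],0.4],[[0,0.7,0],[0,0,0],0.4],[[0,0.6,0],[0,0,0],0.4],[[0,0,0],[0,0,0],0.4],[[0,0,0],[0,0,0],0.4],[[0,0,0],[0,0,0],0.4],[[0,0,0],[0,0,0],0.4],[[0,0,0],[0,0,0],0.4],[[0,0,0],[0,0,0],0.4]]'; python3 m.py; python3 -m pendant '[[[0,-0.3,0],[0,0,0],0.4],[[0,-0.5,0],[0,0,0],0.4],[[0,-0.6,0],[0,0,0],0.4],[[0,-0.6,0],[0,0,0],0.4],[[0,-0.6,0],[0,0,0],0.4],[[0,-0.6,0],[0,0,0],0.4],[[0,-0.4,0],[0,0,0],0.4],[[0,0,0],[0,0,0],0.4],[[0,0,0],[0,0,0],0.4],[[0,0,0],[0,0,0],0.4]]' >/dev/null; python3 m.py; python3 -m pendant '[[[0,0,0],[0,0,0],0.4]]' >/dev/null; python3 m.py;python3 -m pendant '[[[0,0,0],[0,0,0],0.4]]' >/dev/null; python3 m.py; python3 go.py .4323 .2821 .0172 -.172
```

```text
toolM [0.08  0.421 0.029] F [ 1.1 -0.2 -4.7] t 7.22
toolM [ 0.057 -0.198 -0.03 ] F [-0.3 -0.3 -4.4] t 8.47
toolM [ 0.043 -0.171  0.025] F [ 1.1  0.7 -5.1] t 8.6
toolM [ 0.048 -0.17   0.027] F [ 0.9  0.8 -4.1] t 8.72
t: 10.22
position: [0.4328, 0.2822, 0.1608]
tool_rot: [0.747, 0.629, 0.164, -0.138]
contact_force: [0.7, 0.2, -4.5]
grip_width: 0.0559
grip_force: 30.0
toolM [ 0.017 -0.566  0.056] F [ 0.7  0.2 -4.5] t 10.22
toolM [0.025 0.015 0.07 ] F [-0.7 -0.8 -4.1] t 11.47
toolM [ 0.009  0.003 -0.03 ] F [-0.2  0.5 -4. ] t 11.6
toolM [ 0.045 -0.057 -0.013] F [-0.  -1.1 -4.5] t 11.72
pos [0.4329 0.2819 0.1608] toolyaw -0.1719 F [-0.05 -1.07 -4.54] M [-0.048  0.054  0.013]
turn [-0. -0.  0.] shift after turn [ 0.   -0.01  2.39] shift now [ 0.   -0.01  2.39]
```

```bash
python3 -m pendant '[[[0,0,0],[0,0,0.3],0.4],[[0,0,0],[0,0,0.5],0.4],[[0,0,0],[0,0,0.5],0.4],[[0,0,0],[0,0,0.5],0.4],[[0,0,0],[0,0,0.3],0.4],[[0,0,0],[0,0,0.15],0.4],[[0,0,0],[0,0,0.08],0.4],[[0,0,0],[0,0,0.04],0.4],[[0,0,0],[0,0,0.02],0.4],[[0,0,0],[0,0,0],0.4],[[0,0,0],[0,0,0],0.4]]'; python3 go.py .4323 .2821 .0172 -.172
```

```text
t: 13.1
position: [0.4331, 0.2822, 0.0177]
tool_rot: [0.765, 0.644, 0.0, 0.0]
contact_force: [-0.1, 0.5, -4.5]
grip_width: 0.0558
grip_force: 30.0
pos [0.4331 0.2822 0.0177] toolyaw -0.1714 F [-0.08  0.46 -4.5 ] M [-0.056  0.066 -0.007]
turn [ 0. -0.  0.] shift after turn [-0.   -0.01  0.01] shift now [-0.   -0.01  0.01]
```

```bash
python3 -m pendant '[[[0,0,0],[0,0,0.01],0.4],[[0,0,0],[0,0,0.01],0.4],[[0,0,0],[0,0,0],0.4]]'|grep -E 'pos|cont'; python3 -m pendant '[[[0,0,0],[0,0,0],0.55],[[0,0,0],[0,0,0],0.8],[[0,0,0],[0,0,0],1],[[0,0,0],[0,0,0],1],[[0,0,0],[0,0,0],1],[[0,0,0],[0,0,-0.4],1],[[0,0,0],[0,0,-0.6],1],[[0,0,0],[0,0,-0.8],1],[[0,0,0],[0,0,-0.6],1],[[0,0,0],[0,0,0],1]]'; python3 go.py .463 .118 .16 -.086
```

```text
position: [0.4331, 0.2822, 0.0172]
contact_force: [-1.4, 0.5, 4.9]
t: 14.72
position: [0.4348, 0.2829, 0.1628]
tool_rot: [0.765, 0.644, 0.003, 0.001]
contact_force: [-0.5, 0.5, -0.8]
grip_width: 0.087
grip_force: 0.0
pos [0.4348 0.2829 0.1628] toolyaw -0.1713 F [-0.49  0.5  -0.83] M [-0.082  0.027  0.006]
turn [ 0.05 -0.03 -0.71] shift after turn [-2.7   0.71  0.05] shift now [-2.63  0.93  0.04]
```

Next the middle case. I'll move over it and take one wrist look, which also checks the left case.

```bash
python3 -m pendant '[[[0,0,-0.35],[0,0,0],1],[[0,0,-0.35],[-0.3,0.1,0],1],[[0,0,0],[-0.7,0.18,0],1],[[0,0,0],[-0.8,0.2,0.03],1],[[0,0,0],[-0.6,0.15,0.02],1],[[0,0,0],[-0.3,0.08,0],1],[[0,0,0],[0,0,0],1],[[0,0,0],[0,0,0],1],[[0,0,0],[0,0,0],1]]'; python3 go.py .463 .118 .16 -.086; python3 meas.py | head -3
python3 - <<'E'
from station import env
import cv2
d=env.get_image("wrist");cv2.imwrite("pics/w2.png",d["img"][:,:,::-1])
E
```

```text
t: 15.85
position: [0.4599, 0.1177, 0.1568]
tool_rot: [0.737, 0.676, -0.0, -0.0]
contact_force: [-0.6, 0.6, 0.4]
grip_width: 0.087
grip_force: 0.0
pos [0.4599 0.1177 0.1568] toolyaw -0.086 F [-0.59  0.58  0.39] M [-0.123  0.038 -0.006]
turn [-0.01 -0.   -0.  ] shift after turn [ 0.01  0.05 -0.05] shift now [ 0.01  0.05 -0.05]
L [ 0.4365  0.2574 -0.1907] 0.461 [167 272  54  29 660]
M [0.4446 0.1129 0.8   ] 0.6 [ 218  232   52  101 1657]
R [ 0.4437 -0.064   0.0062] 0.073 [294 277  43  23 895]
```

View pics/w2.png

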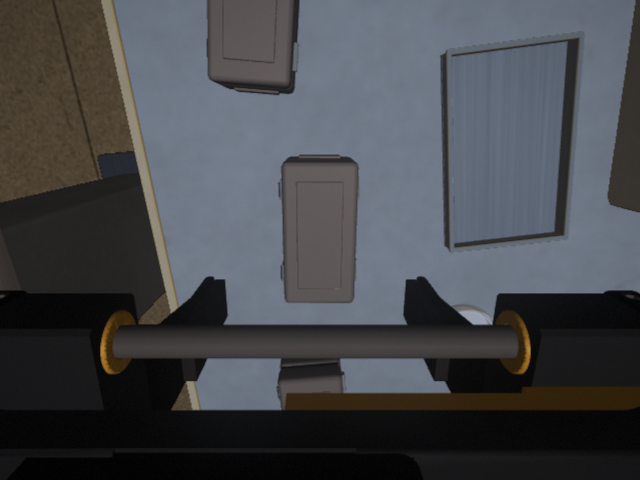

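The middle case's top corners are near (284,163), (357,162), (354,301) and (286,301). The left case stands at the top of the picture, and the tray floor corners are near (451,58), (568,48), (556,236) and (453,244).

```bash
python3 wr.py .056 284 163 357 162 354 301 286 301; python3 wr.py .0025 451 58 568 48 556 236 453 244
```

```text
[[0.443  0.1744 0.056 ]
 [0.4946 0.1707 0.056 ]
 [0.4864 0.0627 0.056 ]
 [0.4327 0.0673 0.056 ]] mean [0.4642 0.1188 0.056 ]
[[0.5784 0.2394 0.0025]
 [0.6693 0.2386 0.0025]
 [0.6758 0.0842 0.0025]
 [0.5833 0.0846 0.0025]] mean [0.6267 0.1617 0.0025]
```

```bash
python3 -m pendant '[[[0,0,0],[0.0,0.06,0.5],1],[[0,0,0],[0,0,0.6],1],[[0,0,0],[0,0,0.55],1],[[0,0,0],[0,0,0.45],1],[[0,0,0],[0,0,0.25],1],[[0,0,0],[0,0,0],1],[[0,0,0],[0,0,0],0.4],[[0,0,0],[0,0,0],0.4],[[0,0,0],[0,0,0],0.4],[[0,0,0],[0,0,0],0.4],[[0,0,0],[0,0,0],0.4]]'; python3 go.py .464 .118 .016 -.086
python3 -m pendant '[[[0,0,0],[0,0,-0.15],0.4],[[0,0,0],[0,0,-0.35],0.4],[[0,0,0],[0,0,-0.5],0.4],[[0,0,0],[0,0,-0.5],0.4],[[0,0,0],[0,0,-0.5],0.4],[[0,0,0],[0,0,-0.3],0.4],[[0,0,0],[0,0,-0.1],0.4],[[0,0,0],[0,0,0],0.4],[[0,0,0],[0,0,0],0.4],[[0,0,0],[0,0,0],0.4]]'; python3 m.py
```

```text
t: 17.42
position: [0.4633, 0.1166, 0.0166]
tool_rot: [0.737, 0.676, -0.0, -0.0]
contact_force: [-1.7, 0.3, 5.0]
grip_width: 0.0558
grip_force: 30.0
pos [0.4633 0.1166 0.0166] toolyaw -0.0874 F [-1.72  0.34  5.  ] M [ 0.015  0.47  -0.008]
turn [-0.01  0.   -0.01] shift after turn [0.02 0.01 0.01] shift now [0.02 0.01 0.01]
t: 18.68
position: [0.4634, 0.1165, 0.1593]
tool_rot: [0.737, 0.676, -0.001, -0.001]
contact_force: [-0.5, -0.2, -5.3]
grip_width: 0.0559
grip_force: 30.0
toolM [ 0.036 -0.083  0.04 ] F [-0.5 -0.2 -5.3] t 18.68
```

```bash
python3 -m pendant '[[[0,-0.3,0],[0,0,0],0.4],[[0,-0.6,0],[0,0,0],0.4],[[0,-0.7,0],[0,0,0],0.4],[[0,-0.7,0],[0,0,0],0.4],[[0,-0.7,0],[0,0,0],0.4],[[0,-0.6,0],[0,0,0],0.4],[[0,0,0],[0,0,0],0.4],[[0,0,0],[0,0,0],0.4],[[0,0,0],[0,0,0],0.4],[[0,0,0],[0,0,0],0.4],[[0,0,0],[0,0,0],0.4],[[0,0,0],[0,0,0],0.4]]' | grep rot; python3 m.py; python3 -m pendant '[[[0,0.3,0],[0,0,0],0.4],[[0,0.5,0],[0,0,0],0.4],[[0,0.6,0],[0,0,0],0.4],[[0,0.6,0],[0,0,0],0.4],[[0,0.6,0],[0,0,0],0.4],[[0,0.6,0],[0,0,0],0.4],[[0,0.4,0],[0,0,0],0.4],[[0,0,0],[0,0,0],0.4],[[0,0,0],[0,0,0],0.4],[[0,0,0],[0,0,0],0.4]]' >/dev/null; python3 m.py; python3 -m pendant '[[[0,0,0],[0,0,0],0.4]]' >/dev/null; python3 m.py;python3 -m pendant '[[[0,0,0],[0,0,0],0.4]]' >/dev/null; python3 m.py; python3 -m pendant '[[[0,0.3,0],[0,0,0],0.4],[[0,0.6,0],[0,0,0],0.4],[[0,0.7,0],[0,0,0],0.4],[[0,0.7,0],[0,0,0],0.4],[[0,0.7,0],[0,0,0],0.4],[[0,0.6,0],[0,0,0],0.4],[[0,0,0],[0,0,0],0.4],[[0,0,0],[0,0,0],0.4],[[0,0,0],[0,0,0],0.4],[[0,0,0],[0,0,0],0.4],[[0,0,0],[0,0,0],0.4],[[0,0,0],[0,0,0],0.4]]' | grep rot; python3 m.py; python3 -m pendant '[[[0,-0.3,0],[0,0,0],0.4],[[0,-0.5,0],[0,0,0],0.4],[[0,-0.6,0],[0,0,0],0.4],[[0,-0.6,0],[0,0,0],0.4],[[0,-0.6,0],[0,0,0],0.4],[[0,-0.6,0],[0,0,0],0.4],[[0,-0.4,0],[0,0,0],0.4],[[0,0,0],[0,0,0],0.4],[[0,0,0],[0,0,0],0.4],[[0,0,0],[0,0,0],0.4]]' >/dev/null; python3 m.py; python3 -m pendant '[[[0,0,0],[0,0,0],0.4]]' >/dev/null; python3 m.py;python3 -m pendant '[[[0,0,0],[0,0,0],0.4]]' >/dev/null; python3 m.py; python3 go.py .4633 .1166 .0166 -.0874
```

```text
tool_rot: [0.72, 0.66, -0.158, 0.145]
toolM [-0.001  0.547 -0.028] F [-0.5  0.2 -5. ] t 20.18
toolM [ 0.101 -0.18  -0.037] F [-0.3  0.8 -5.8] t 21.43
toolM [ 0.037 -0.085 -0.019] F [ 0.7  0.2 -5.4] t 21.55
toolM [ 0.063 -0.059 -0.002] F [-0.  -0.2 -5.1] t 21.68
tool_rot: [0.72, 0.66, 0.158, -0.145]
toolM [ 0.028 -0.703  0.017] F [ 0.4 -0.9 -6.2] t 23.18
toolM [ 0.039 -0.106 -0.033] F [-0.1 -1.1 -4.2] t 24.43
toolM [ 0.002 -0.082  0.047] F [-0.1 -0.1 -5.5] t 24.55
toolM [ 0.005 -0.113  0.028] F [ 0.2  0.1 -5.3] t 24.68
pos [0.464  0.1163 0.1602] toolyaw -0.088 F [ 0.23  0.1  -5.31] M [-0.112  0.015 -0.028]
turn [-0.   -0.   -0.01] shift after turn [ 0.   -0.01  2.39] shift now [ 0.   -0.01  2.39]
```

Middle: there's no change between the two ends (−0.11 against −0.10), so nothing rolls. I'll put it back.

```bash
python3 -m pendant '[[[0,0,0],[0,0,0.3],0.4],[[0,0,0],[0,0,0.5],0.4],[[0,0,0],[0,0,0.5],0.4],[[0,0,0],[0,0,0.5],0.4],[[0,0,0],[0,0,0.3],0.4],[[0,0,0],[0,0,0.15],0.4],[[0,0,0],[0,0,0.08],0.4],[[0,0,0],[0,0,0.04],0.4],[[0,0,0],[0,0,0.03],0.4],[[0,0,0],[0,0,0.01],0.4],[[0,0,0],[0,0,0],0.4]]'; python3 go.py .4633 .1166 .0166 -.0874
```

```text
t: 26.05
position: [0.4645, 0.1166, 0.0166]
tool_rot: [0.737, 0.676, 0.001, 0.001]
contact_force: [0.2, 0.0, 6.4]
grip_width: 0.0558
grip_force: 30.0
pos [0.4645 0.1166 0.0166] toolyaw -0.0873 F [0.19 0.02 6.43] M [-0.15   0.431  0.016]
turn [ 0.01 -0.    0.  ] shift after turn [-0.   -0.02  0.  ] shift now [-0.   -0.02  0.  ]
```

```bash
python3 -m pendant '[[[0,0,0],[0,0,0],0.55],[[0,0,0],[0,0,0],0.8],[[0,0,0],[0,0,0],1],[[0,0,0],[0,0,0],1],[[0,0,0],[0,0,0],1],[[0,0,0],[0,0,-0.4],1],[[0,0,0],[0,0,-0.6],1],[[0,0,0],[0,0,-0.8],1],[[0,0,0],[0,0,-0.6],1],[[0,0,0],[0,0,0],1]]'; python3 go.py .4455 -.062 .16 .012
```

```text
t: 27.3
position: [0.4659, 0.1166, 0.162]
tool_rot: [0.737, 0.676, 0.003, 0.002]
contact_force: [0.3, -0.2, 0.7]
grip_width: 0.0868
grip_force: 0.0
pos [0.4659 0.1166 0.162 ] toolyaw -0.0872 F [ 0.26 -0.17  0.74] M [ 0.008  0.05  -0.016]
turn [ 0.06 -0.   -0.83] shift after turn [-2.97 -0.38  0.03] shift now [-3.   -0.08  0.03]
```

```bash
python3 -m pendant '[[[0,0,-0.4],[0,0,0],1],[[0,0,-0.43],[-0.2,-0.03,0],1],[[0,0,0],[-0.7,-0.09,0],1],[[0,0,0],[-0.8,-0.1,0],1],[[0,0,0],[-0.7,-0.1,0],1],[[0,0,0],[-0.4,-0.05,0],1],[[0,0,0],[-0.17,-0.01,0],1],[[0,0,0],[0,0,0],1],[[0,0,0],[0,0,0],1],[[0,0,0],[0,0,0],1]]'; python3 go.py .4455 -.062 .016 .012
python3 - <<'E'
from station import env
import cv2
d=env.get_image("wrist");cv2.imwrite("pics/w3.png",d["img"][:,:,::-1])
E
```

```text
t: 28.55
position: [0.4426, -0.0609, 0.1594]
tool_rot: [0.702, 0.712, -0.0, -0.0]
contact_force: [-0.3, 0.1, 1.5]
grip_width: 0.0867
grip_force: 0.0
pos [ 0.4426 -0.0609  0.1594] toolyaw 0.0137 F [-0.33  0.11  1.51] M [-0.062  0.068  0.017]
turn [-0.   -0.    0.01] shift after turn [-0.02  0.05  2.39] shift now [-0.02  0.05  2.39]
```

View pics/w3.png

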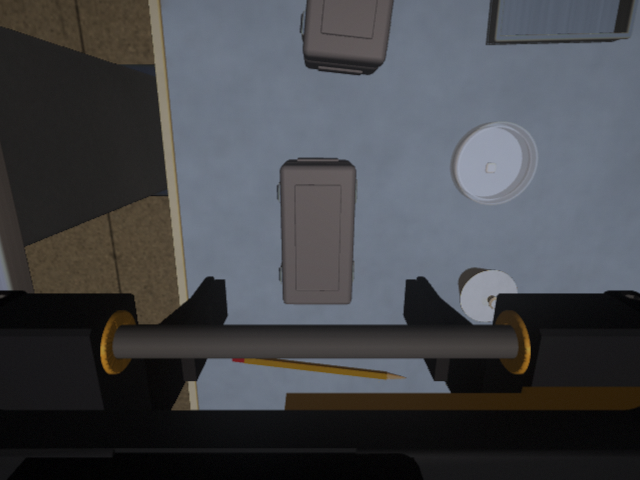

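The right case sits at u 281–355, v 165–303, aligned with the tool. The pencil, petri dish and crucible are clear.

```bash
python3 -m pendant '[[[0,0,0],[-0.02,0.04,0.5],1],[[0,0,0],[0,0,0.6],1],[[0,0,0],[0,0,0.58],1],[[0,0,0],[0,0,0.45],1],[[0,0,0],[0,0,0.25],1],[[0,0,0],[0,0,0],1],[[0,0,0],[0,0,0],0.4],[[0,0,0],[0,0,0],0.4],[[0,0,0],[0,0,0],0.4],[[0,0,0],[0,0,0],0.4],[[0,0,0],[0,0,0],0.4]]'; python3 go.py .445 -.062 .016 .012
python3 -m pendant '[[[0,0,0],[0,0,-0.15],0.4],[[0,0,0],[0,0,-0.35],0.4],[[0,0,0],[0,0,-0.5],0.4],[[0,0,0],[0,0,-0.5],0.4],[[0,0,0],[0,0,-0.5],0.4],[[0,0,0],[0,0,-0.3],0.4],[[0,0,0],[0,0,-0.1],0.4],[[0,0,0],[0,0,0],0.4],[[0,0,0],[0,0,0],0.4],[[0,0,0],[0,0,0],0.4]]'; python3 m.py
```

```text
t: 29.98
position: [0.4448, -0.063, 0.0172]
tool_rot: [0.703, 0.711, -0.0, -0.0]
contact_force: [-1.2, -0.9, 5.6]
grip_width: 0.0559
grip_force: 30.0
pos [ 0.4448 -0.063   0.0172] toolyaw 0.0124 F [-1.2  -0.9   5.56] M [-0.126  0.426  0.036]
turn [-0. -0.  0.] shift after turn [0.02 0.   0.02] shift now [0.02 0.   0.02]
t: 31.22
position: [0.4446, -0.0628, 0.1599]
tool_rot: [0.703, 0.711, -0.0, -0.001]
contact_force: [0.5, 0.4, -4.0]
grip_width: 0.0556
grip_force: 30.0
toolM [ 0.016 -0.122  0.041] F [ 0.5  0.4 -4. ] t 31.23
```

```bash
python3 -m pendant '[[[0,-0.3,0],[0,0,0],0.4],[[0,-0.6,0],[0,0,0],0.4],[[0,-0.7,0],[0,0,0],0.4],[[0,-0.7,0],[0,0,0],0.4],[[0,-0.7,0],[0,0,0],0.4],[[0,-0.6,0],[0,0,0],0.4],[[0,0,0],[0,0,0],0.4],[[0,0,0],[0,0,0],0.4],[[0,0,0],[0,0,0],0.4],[[0,0,0],[0,0,0],0.4],[[0,0,0],[0,0,0],0.4],[[0,0,0],[0,0,0],0.4]]' | grep rot; python3 m.py; python3 -m pendant '[[[0,0.3,0],[0,0,0],0.4],[[0,0.5,0],[0,0,0],0.4],[[0,0.6,0],[0,0,0],0.4],[[0,0.6,0],[0,0,0],0.4],[[0,0.6,0],[0,0,0],0.4],[[0,0.6,0],[0,0,0],0.4],[[0,0.4,0],[0,0,0],0.4],[[0,0,0],[0,0,0],0.4],[[0,0,0],[0,0,0],0.4],[[0,0,0],[0,0,0],0.4]]' >/dev/null; python3 m.py; python3 -m pendant '[[[0,0,0],[0,0,0],0.4]]' >/dev/null; python3 m.py;python3 -m pendant '[[[0,0,0],[0,0,0],0.4]]' >/dev/null; python3 m.py; python3 -m pendant '[[[0,0.3,0],[0,0,0],0.4],[[0,0.6,0],[0,0,0],0.4],[[0,0.7,0],[0,0,0],0.4],[[0,0.7,0],[0,0,0],0.4],[[0,0.7,0],[0,0,0],0.4],[[0,0.6,0],[0,0,0],0.4],[[0,0,0],[0,0,0],0.4],[[0,0,0],[0,0,0],0.4],[[0,0,0],[0,0,0],0.4],[[0,0,0],[0,0,0],0.4],[[0,0,0],[0,0,0],0.4],[[0,0,0],[0,0,0],0.4]]' | grep rot; python3 m.py; python3 -m pendant '[[[0,-0.3,0],[0,0,0],0.4],[[0,-0.5,0],[0,0,0],0.4],[[0,-0.6,0],[0,0,0],0.4],[[0,-0.6,0],[0,0,0],0.4],[[0,-0.6,0],[0,0,0],0.4],[[0,-0.6,0],[0,0,0],0.4],[[0,-0.4,0],[0,0,0],0.4],[[0,0,0],[0,0,0],0.4],[[0,0,0],[0,0,0],0.4],[[0,0,0],[0,0,0],0.4]]' >/dev/null; python3 m.py; python3 -m pendant '[[[0,0,0],[0,0,0],0.4]]' >/dev/null; python3 m.py;python3 -m pendant '[[[0,0,0],[0,0,0],0.4]]' >/dev/null; python3 m.py; python3 go.py .4448 -.063 .0172 .0124
```

```text
tool_rot: [0.687, 0.695, -0.151, 0.152]
toolM [ 0.056  0.544 -0.077] F [-0.2 -0.7 -3.6] t 32.73
toolM [ 0.1   -0.047  0.016] F [-0.3  0.5 -4.4] t 33.98
toolM [ 0.053 -0.079 -0.049] F [ 0.5  0.6 -4.6] t 34.1
toolM [ 0.04  -0.078  0.039] F [-0.2  0.2 -4.1] t 34.23
tool_rot: [0.686, 0.695, 0.151, -0.152]
toolM [ 0.06  -0.682  0.034] F [ 0.2  0.3 -4.2] t 35.73
toolM [ 0.008 -0.05   0.043] F [-0.2  0.4 -4.5] t 36.98
toolM [ 0.017 -0.079  0.021] F [-0.3  0.7 -4.3] t 37.1
toolM [ 0.037 -0.022  0.049] F [ 0.3 -0.1 -4.1] t 37.23
pos [ 0.4451 -0.0633  0.1607] toolyaw 0.0116 F [ 0.34 -0.13 -4.08] M [-0.023  0.037 -0.049]
turn [-0.   -0.   -0.01] shift after turn [ 0.   -0.    2.39] shift now [ 0.   -0.    2.39]
```

Right: −0.07 against −0.05, so nothing rolls. Left gave −0.18 against −0.01, so the ball is in the left case. I'll put the right one back.

```bash
python3 -m pendant '[[[0,0,0],[0,0,0.3],0.4],[[0,0,0],[0,0,0.5],0.4],[[0,0,0],[0,0,0.5],0.4],[[0,0,0],[0,0,0.5],0.4],[[0,0,0],[0,0,0.3],0.4],[[0,0,0],[0,0,0.15],0.4],[[0,0,0],[0,0,0.08],0.4],[[0,0,0],[0,0,0.04],0.4],[[0,0,0],[0,0,0.03],0.4],[[0,0,0],[0,0,0.01],0.4],[[0,0,0],[0,0,0],0.4]]'; python3 go.py .4448 -.063 .0172 .0124
```

```text
t: 38.6
position: [0.4456, -0.0632, 0.0172]
tool_rot: [0.703, 0.711, 0.0, 0.001]
contact_force: [0.4, -0.7, 6.0]
grip_width: 0.0556
grip_force: 30.0
pos [ 0.4456 -0.0632  0.0172] toolyaw 0.0123 F [ 0.41 -0.7   6.01] M [-0.056  0.354 -0.032]
turn [ 0.01  0.01 -0.  ] shift after turn [ 0.   -0.01 -0.  ] shift now [ 0.   -0.01 -0.  ]
```

```bash
python3 -m pendant '[[[0,0,0],[0,0,0],0.55],[[0,0,0],[0,0,0],0.8],[[0,0,0],[0,0,0],1],[[0,0,0],[0,0,0],1],[[0,0,0],[0,0,0],1],[[0,0,0],[0,0,-0.4],1],[[0,0,0],[0,0,-0.6],1],[[0,0,0],[0,0,-0.8],1],[[0,0,0],[0,0,-0.6],1],[[0,0,0],[0,0,0],1]]'; python3 go.py .4331 .2822 .16 -.1714
```

```text
t: 39.85
position: [0.4469, -0.0636, 0.1625]
tool_rot: [0.703, 0.711, 0.001, 0.003]
contact_force: [0.0, 0.8, -1.2]
grip_width: 0.0871
grip_force: 0.0
pos [ 0.4469 -0.0636  0.1625] toolyaw 0.0124 F [ 0.01  0.83 -1.23] M [-0.032 -0.037  0.026]
turn [0.05 0.02 1.53] shift after turn [ 5.64 -1.21  0.04] shift now [ 5.77 -0.16  0.03]
```

```bash
python3 -m pendant '[[[0,0,0.8],[0,0,0],1],[[0,0,0.73],[0,0,0],1],[[0,0,0],[0.5,-0.11,0],1],[[0,0,0],[0.8,-0.17,0],1],[[0,0,0],[0.8,-0.17,0],1],[[0,0,0],[0.8,-0.17,0],1],[[0,0,0],[0.8,-0.17,0],1],[[0,0,0],[0.8,-0.17,0],1],[[0,0,0],[0.7,-0.15,0],1],[[0,0,0],[0.44,-0.1,0],1],[[0,0,0],[0,0,0],1],[[0,0,0],[0,0,0],1]]'; python3 go.py .4331 .2822 .0172 -.1714
python3 - <<'E'
from station import env
import cv2
d=env.get_image("wrist");cv2.imwrite("pics/w4.png",d["img"][:,:,::-1])
E
```

```text
t: 41.35
position: [0.4304, 0.2819, 0.159]
tool_rot: [0.765, 0.644, -0.001, -0.0]
contact_force: [-0.3, -0.9, -0.2]
grip_width: 0.0873
grip_force: 0.0
pos [0.4304 0.2819 0.159 ] toolyaw -0.1713 F [-0.34 -0.86 -0.17] M [-0.034  0.115  0.007]
turn [-0.02  0.02  0.  ] shift after turn [0.01 0.04 2.36] shift now [0.02 0.05 2.36]
```

View pics/w4.png

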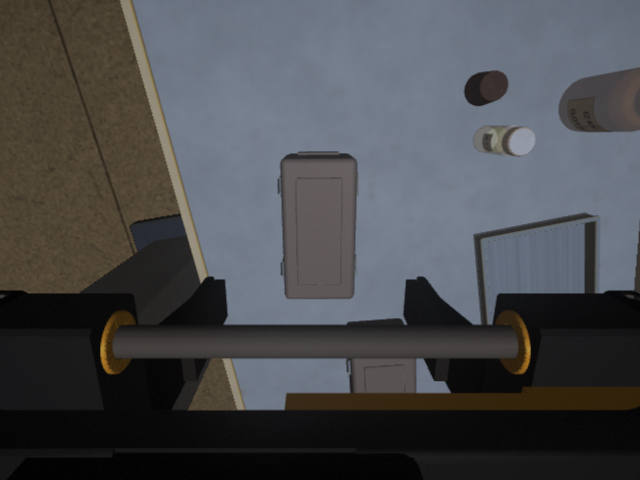

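The left case is upright under the gripper at u 281–356, v 158–298. I'll grasp and lift it.

```bash
python3 -m pendant '[[[0,0,0],[0.0,0.04,0.5],1],[[0,0,0],[0,0,0.6],1],[[0,0,0],[0,0,0.55],1],[[0,0,0],[0,0,0.45],1],[[0,0,0],[0,0,0.25],1],[[0,0,0],[0,0,0],1],[[0,0,0],[0,0,0],0.4],[[0,0,0],[0,0,0],0.4],[[0,0,0],[0,0,0],0.4],[[0,0,0],[0,0,0],0.4],[[0,0,0],[0,0,0],0.4]]'
python3 -m pendant '[[[0,0,0],[0,0,-0.15],0.4],[[0,0,0],[0,0,-0.35],0.4],[[0,0,0],[0,0,-0.5],0.4],[[0,0,0],[0,0,-0.5],0.4],[[0,0,0],[0,0,-0.5],0.4],[[0,0,0],[0,0,-0.4],0.4],[[0,0,0],[0,0,-0.15],0.4],[[0,0,0],[0,0,0],0.4],[[0,0,0],[0,0,0],0.4],[[0,0,0],[0,0,0],0.4]]'; python3 m.py; python3 go.py .624 .163 .17 -.1714
```

```text
t: 42.78
position: [0.4336, 0.2826, 0.0196]
tool_rot: [0.765, 0.644, 0.0, -0.0]
contact_force: [-1.0, 0.9, 5.0]
grip_width: 0.0557
grip_force: 30.0
t: 44.02
position: [0.433, 0.2821, 0.1711]
tool_rot: [0.765, 0.644, -0.001, -0.0]
contact_force: [-0.5, -0.0, -4.5]
grip_width: 0.0557
grip_force: 30.0
toolM [ 0.039  0.004 -0.009] F [-0.5 -0.  -4.5] t 44.02
pos [0.433  0.2821 0.1711] toolyaw -0.1714 F [-0.55 -0.04 -4.53] M [0.011 0.038 0.009]
turn [-0.02  0.01 -0.  ] shift after turn [-1.41  3.47  0.02] shift now [-1.41  3.47  0.01]
```

```bash
python3 -m pendant '[[[0,0,0],[-0.06,0.15,0],0.4],[[0,0,0],[-0.14,0.35,0],0.4],[[0,0,0],[-0.2,0.5,0],0.4],[[0,0,0],[-0.2,0.5,0],0.4],[[0,0,0],[-0.2,0.5,0],0.4],[[0,0,0],[-0.2,0.5,0],0.4],[[0,0,0],[-0.2,0.47,0],0.4],[[0,0,0],[-0.14,0.35,0],0.4],[[0,0,0],[-0.07,0.15,0],0.4],[[0,0,0],[0,0,0],0.4],[[0,0,0],[0,0,0],0.4],[[0,0,0],[0,0,0],0.4]]'; python3 -m pendant '[[[0,0,0],[0,0,0],0.4],[[0,0,0],[0,0,0],0.4],[[0,0,0],[0,0,0],0.4],[[0,0,0],[0,0,0],0.4]]'|grep -E 'pos|rot|width'; python3 m.py; python3 go.py .624 .163 .17 -.1714;python3 - <<'E'
from station import env
import cv2
cv2.imwrite("pics/s2.png",env.get_image("side")["img"][:,:,::-1])
cv2.imwrite("pics/t2.png",env.get_image("top")["img"][150:350,100:450,::-1])
E
```

```text
t: 45.52
position: [0.6235, 0.1642, 0.1721]
tool_rot: [0.765, 0.644, -0.0, -0.0]
contact_force: [-1.0, 0.1, -4.6]
grip_width: 0.0555
grip_force: 30.0
position: [0.6244, 0.1636, 0.1721]
tool_rot: [0.765, 0.644, -0.0, -0.0]
grip_width: 0.056
toolM [ 0.078 -0.004  0.006] F [-1.   0.2 -5. ] t 46.02
pos [0.6244 0.1636 0.1721] toolyaw -0.1713 F [-1.04  0.17 -4.97] M [ 0.009  0.078 -0.006]
turn [-0.  0.  0.] shift after turn [-0.01 -0.    0.04] shift now [-0.01 -0.    0.04]
```

View pics/s2.png

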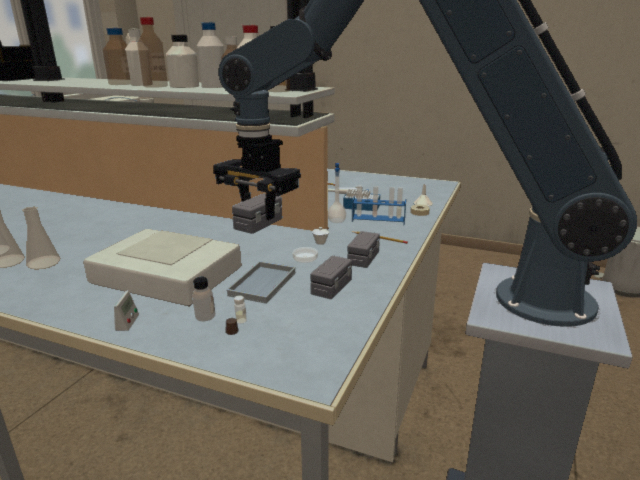

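View pics/t2.png

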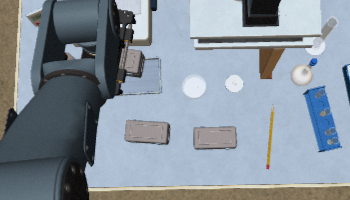

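The left case is held level over the tray at side-view (258,213). The middle and right cases stand in their places and the other things are undisturbed, so I'll hand in.

```bash
python3 -c "
from station import env
print(env.finish_job())"
```

```text
the job is handed in; nothing more can be done
None
```

The left case is the one that rattles: I handed in with it held level and still about 15 cm above the middle of the tray, and the middle and right cases back standing where they were.

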